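# Set the clamp screw of a tube clamp

### The arm

A 7-joint arm with a two-finger parallel gripper is mounted at the origin on a cart in front of the work surface, level with it; the furniture and walls round the work are solid. World frame = base frame: x ahead of the robot, y to its left, z up, the work surface at z = 0. Lengths are in mm, angles in rad, forces in N, time in s.
With the tool pointing down it reaches from about 400 to 875 mm from the base axis. Payload 4.4 kg.
Tool frame: the origin (TCP) lies at the very end of the fingers, on their centre line; the grasp point (between the pads) lies 19 mm behind it; z points along the fingers, y is the line along which they close (so a half turn about z gives the same grasp; the last joint's range is limited). The gripper opens to 85 mm and grips with 20 to 120 N. Pads are 22 mm wide; open, the fingers measure 114 mm over their backs; the gripper's body (76 mm by 85 mm) begins 54 mm behind the grasp point. The pads swing forward as they close: fully open they stand 13 mm farther back than shut.
Start: joints at [1.281, 0.628, 0.038, 1.517, -0.027, 0.996, -0.02], TCP at [144.286, -633.798, 231.313] pointing down, gripper open.
Joint ranges: [-3.06, 3.06], [-0.37, 2.12], [-1.25, 1.32], [0.18, 2.47], [-1.1, 4.24], [0.23, 1.98], [-2.94, 2.94]. Speed limits (rad/s): [2.57, 2.57, 3.14, 3.14, 3.14, 3.14, 3.14].

### API

Orientations are given as [roll, pitch, yaw] about the fixed x, y, z axes, in that order (R = Rz(yaw) Ry(pitch) Rx(roll)).
In Python, from cell import read_state, get_image, camera_info, finish_job gives the robot as it stands.
- The arm moves only by the tool play_rows, never from a script. Its argument "deltas" is one flat list of numbers, 7 for each row, row after row: the shift along the tool's x, y, z in mm, then the turn, a rotation vector about the tool's x, y, z in rad, then the opening, from 0 (shut) to 1 (fully open). In form: [dx, dy, dz, ax, ay, az, grip, dx, dy, dz, ax, ay, az, grip, ...]. A call has 1 to 10 rows; each row is the pose to reach, as a shift and turn from the pose commanded when the call began, along the tool's axes at that moment; what a row does not reach only later rows make up. A row lasts 1/8 s, in which the tool goes at most 62.5 mm and 10.7 degrees, less where a joint would pass 70% of its speed; a pose out of reach is approached as far as the arm can. A call with a gripper value outside its range is refused whole. The fingers move at their own pace and stop on an object; the grip force is fixed at half the most. Time passes only in rows, so rows that repeat a pose let the fingers close. It gives the time, the measured TCP pose, the force, the opening and the grip force at its end, in the units of the state.
- read_state(): the state, without advancing time (a new reading comes with each control period).
- get_image(name): name is "scene" or "top" or "wrist"; returns the picture (480x640x3 uint8, red, green, blue); there is no depth.
- camera_info(name): a dict with "fx", "fy", "cx", "cy" (pixels), "T" (4x4, takes a point from camera to world coordinates). Camera axes: x right, y down, z forward; pixel columns grow to the right and rows downward; lengths in mm; the calibration is good to about 2 mm. The wrist camera is an equidistant fisheye: a pixel r from the principal point sees the ray r / f radians off the axis. A picture is of the moment at which its call begins: read the wrist's pose just before it. camera_info takes no time and is no camera call; for the wrist camera it gives the pose at the moment of the call.
- finish_job(): hands the job in; it is judged then, once.
The state is a dict: "clock": time; "qpos": joint angles; "qd": joint speeds; "tau": joint torques, N m; "eef_pos": TCP position; "tool_rot": TCP orientation; "force": force on the tool from outside, world axes, zero at the start; "torque": the same for the moment, N m; "width": finger opening in mm; "gripper_force": force on a finger pad.
Only numpy, scipy, OpenCV 4.12 (cv2) and the standard library are available. Lean on these libraries where they do the work, as an engineer would, in place of code of your own. Each camera call takes 0.05 s, during which the arm holds its last target. There are 200 camera calls.

### The job

Two identical tube clamps stand on the desk; one holds a plastic conical tube. On the clamp with the tube, turn the thumbscrew clockwise until it bottoms, then back it off a quarter of a turn so that the tube can be turned by hand, and let go. Leave the tube lying in its clamp, and do not turn the other clamp's screw or disturb the things round about.

Things in the scene. Friction and masses are not known exactly. Their poses are not given: they have to be found in the camera images.
- tube_clamp: aluminium clamp that holds the tube, fixed to the desk: base plate 76 x 100 x 8 mm, origin at its underside's centre, z up. The tube lies along its y in two white saddles under a bridge (70 mm along x, 24 mm along y, top 60 mm above the desk; bush and two screw heads, 30 mm either side, up to 64 mm). The thumbscrew stands upright through the bridge on the clamp's z axis
- spare_clamp: the other clamp, same shape and size, without a tube; fixed to the desk, origin as above; leave it and its screw alone. The clamp with the tube may be the left or the right one of the two
- clamp_screw (a joint): turn of the thumbscrew over the tube, rad: 0 = bottomed on its stop (goes no further), grows as it is backed off, anticlockwise seen from above; a quarter turn is 1.57. Starts 1.9 to 2.9 off the bottom; range to 5.5. Needs about 0.05 N m and stays where it is left; its height does not change. Where the blade points when bottomed means nothing
- clamp_screw_blade (a point): centre of that thumbscrew's flat steel blade (spade head), on the screw's upright axis, 90.5 mm above the desk. Blade 34 mm long along this point's x, 10 mm thick along its y, 22 mm high (79.5 to 101.5 mm above the desk); x and y turn with the screw, z is up. Below it a collar 15 mm across, then thread down to the bush at 64 mm
- spare_screw_tip (a point): outer end of the like blade of the other clamp's thumbscrew, 17 mm from that screw's axis, 90.5 mm above the desk
- tube_mid (a point): centre of the plastic conical tube (117 mm long, 17 mm body, 22 mm orange screw cap) that lies loose along y in the saddles of the clamp, its axis 22 mm above the desk
- bench_timer: white bench timer with three keys, 68 x 64 x 19 mm, lying loose on the desk to the right; origin at the centre of its underside
- white_bottle: white bottle with red screw cap, 52 mm across, 124 mm tall, standing loose on the desk well to the right; origin at the centre of its underside
- ball_pen: ball pen, 140 x 13 x 15 mm, lying loose between the two clamps, length along its y; origin at the centre of its underside
- small_screwdriver: small screwdriver with red handle, 147 x 19 x 18 mm, lying loose behind the clamps, length along its y; origin at the centre of its underside
Not all that is in view belongs to the job. Leave any red look-alike of the tube_clamp alone. Leave any green look-alike of the part that bears tube_mid alone.

How it is judged (in metres and radians):
On the way:
1. the thumbscrew over the tube is turned clockwise until it bottoms (within 0.10 rad of its stop) (value of joint clamp_screw below 0.1 rad), for 0.1 s.
At the end, for the whole second after the job is handed in: The thumbscrew over the tube stands a quarter turn (1.57 rad, give or take 0.35) off its stop and is at rest; the tube still lies in its saddles (its centre within 15 mm of the clamp's axis seen from above, and less than 30 mm above the desk) (value of joint clamp_screw between 1.22 and 1.92 rad and velocity of joint clamp_screw between -0.05 and 0.05 rad/s and horizontal distance between tube_mid and tube_clamp below 0.015 m and height (world z) of tube_mid below 0.03 m); the robot touches nothing.
It fails at once if the other clamp's screw is turned (its blade's end moves more than 6 mm) (distance of spare_screw_tip from where it was at the start of the episode above 0.006 m).
It fails at once if the timer, bottle, pen or screwdriver is pushed more than 25 mm (distance of any of bench_timer, white_bottle, ball_pen, small_screwdriver from where it was at the start of the episode above 0.025 m).
It also fails if it takes over 48 s, if anything falls off the work surface, if the arm or the gripper's body presses on something with over 40 N, if the wrist force passes 120 N, or if a joint passes its speed limit or range.

## Working session

There is one attempt and no reset: what is moved stays moved. The work goes in short steps, Python scripts to look and compute and a tool call to move; the robot and the scene stay as the last step left them, time stands still between calls to the robot, and variables do not carry over. Pictures are saved under pics/ and viewed, at most 10 in all, crops included, and the job is handed in when it is done.

Besides the shell and the picture viewer there is one more tool, called after "Request:" in YAML: its name, and indented under it one key for each argument. play_rows: Moves the arm, as the interface text tells. Its arguments: {"type":"object","properties":{"deltas":{"type":"array"}},"required":["deltas"]}

```bash
mkdir -p pics; python3 - <<'E'
from cell import *
import cv2,numpy as np
np.set_printoptions(precision=4,suppress=True)
for n in ["scene","top"]:
    cv2.imwrite(f"pics/{n}0.png",get_image(n)[:,:,::-1]); c=camera_info(n); print(n,c)
print(read_state())
E
```

```text
scene {'fx': 436.48765517169403, 'fy': 436.48765517169403, 'cx': 318.0860903014129, 'cy': 241.26648628168738, 'T': array([[ -0.8183,  -0.3438,   0.4607,  72.8591],
       [ -0.5748,   0.478 ,  -0.6642, 675.3286],
       [  0.0082,  -0.8083,  -0.5887, 697.8662],
       [  0.    ,   0.    ,   0.    ,   1.    ]])}
top {'fx': 553.2128873319479, 'fy': 553.2128873319479, 'cx': 316.19540373615894, 'cy': 238.7780583853763, 'T': array([[   0.0032,   -0.9922,    0.1245,  392.6415],
       [  -1.    ,   -0.0029,    0.0022,  -48.5374],
       [  -0.0018,   -0.1245,   -0.9922, 1491.2972],
       [   0.    ,    0.    ,    0.    ,    1.    ]])}
{'clock': 0.1, 'qpos': array([ 1.2812,  0.6293,  0.0384,  1.5182, -0.027 ,  0.9963, -0.02  ]), 'qd': array([-0.0008, -0.0016, -0.    , -0.0042, -0.0002,  0.0006,  0.0001]), 'tau': array([  0.0027, -56.4536,   1.2308, -19.3976,   0.0114,   0.0054,
         0.    ]), 'eef_pos': array([ 144.1728, -633.248 ,  230.4866]), 'tool_rot': array([-3.1399,  0.    ,  0.2238]), 'force': array([ 0.8869, -0.2403, -0.2975]), 'torque': array([ 0.0557, -0.0126, -0.0037]), 'gripper_force': 0.0, 'width': 85.46165475676347}
```

View pics/scene0.png

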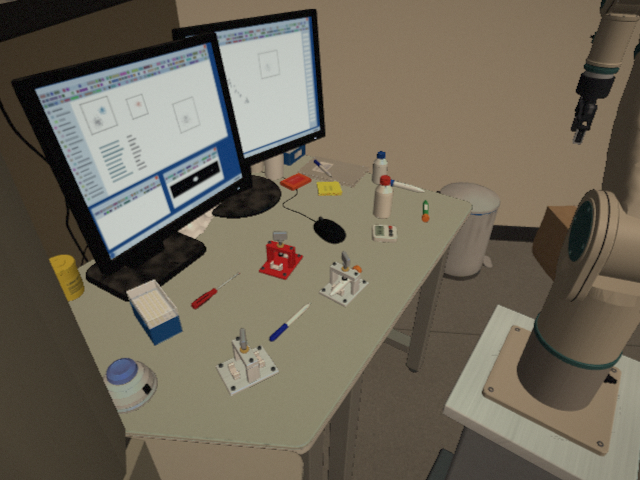

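View pics/top0.png

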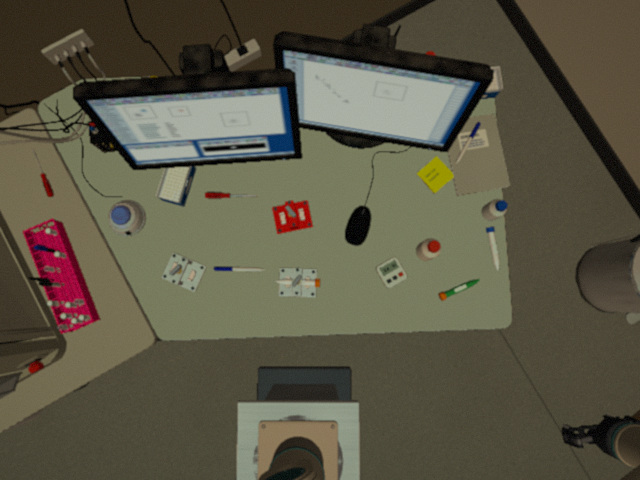

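The top view shows the clamp with the tube at about (298,282), with its orange cap at (318,282). The spare clamp is at (184,272), the red look-alike at (293,216), the pen at (238,268) and the timer at (391,272). I'll enlarge the target next.

```bash
cat > h.py <<'E'
import numpy as np,cv2
from cell import *
np.set_printoptions(precision=3,suppress=True)
def pix2w(c,u,v,z):
    d=c["T"][:3,:3]@np.array([(u-c["cx"])/c["fx"],(v-c["cy"])/c["fy"],1]);o=c["T"][:3,3]
    return o+d*(z-o[2])/d[2]
E
python3 - <<'E'
from h import *
a=cv2.imread("pics/top0.png")[252:312,258:338]; b=cv2.imread("pics/scene0.png")[240:310,310:380]
a=cv2.resize(a,(480,360),interpolation=cv2.INTER_CUBIC);b=cv2.resize(b,(310,310),interpolation=cv2.INTER_CUBIC)
m=np.zeros((360,800,3),np.uint8);m[:,:480]=a;m[:310,485:795]=b;cv2.imwrite("pics/crop.png",m)
c=camera_info("top")
for u,v,z in [(298,282,8),(297,281,100),(184,272,8),(178,267,100),(238,268,8),(391,272,19),(429,248,124),(293,216,30)]: print(u,v,pix2w(c,u,v,z))
E
```

```text
298 282 [461.97    3.088   8.   ]
297 281 [460.168   2.415 100.   ]
184 272 [487.8   309.188   8.   ]
178 267 [494.452 302.54  100.   ]
238 268 [498.988 164.48    8.   ]
391 272 [ 488.786 -244.636   19.   ]
429 248 [ 541.875 -325.863  124.   ]
293 216 [637.183  16.988  30.   ]
```

View pics/crop.png

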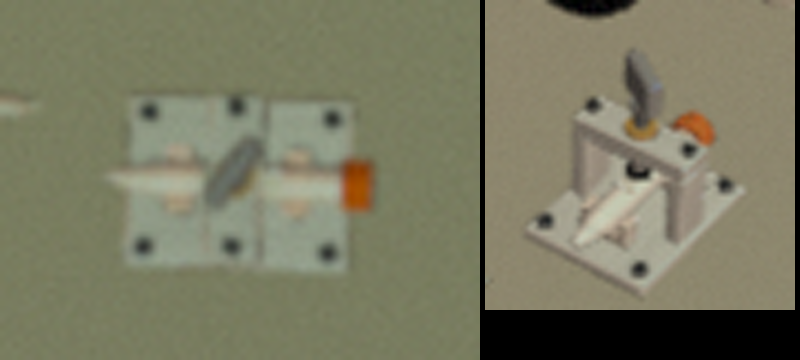

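The tube clamp's axis is near (460.5, 3.5). The blade's long axis points about -0.56 rad (equivalently 2.58), so a tool yaw of 2.58 leaves enough wrist range to turn clockwise. I'll go there by way of (430,-330) to stay within reach.

Request:
play_rows:
  deltas: [43,-29,0,0,0,-0.12,1,86,-58,0,0,0,-0.25,1,130,-87,0,0,0,-0.38,1,173,-117,0,0,0,-0.5,1,216,-146,0,0,0,-0.63,1,260,-175,0,0,0,-0.76,1,303,-204,0,0,0,-0.9,1,346,-233,0,0,0,-1.0,1,346,-233,0,0,0,-1.1,1,346,-233,0,0,0,-1.2,1]

```text
clock: 1.35
eef_pos: [430.3, -328.9, 231.0]
tool_rot: [-3.141, -0.0, 1.429]
force: [-0.9, -0.5, 0.3]
width: 85.3
gripper_force: 0.0
```

Request:
play_rows:
  deltas: [42,-2,5,0,0,-0.14,1,84,-5,10,0,0,-0.29,1,125,-7,15,0,0,-0.43,1,167,-10,20,0,0,-0.58,1,209,-12,26,0,0,-0.72,1,250,-14,31,0,0,-0.87,1,292,-17,36,0,0,-1.01,1,334,-19,41,0,0,-1.156,1,334,-19,41,0,0,-1.156,1,334,-19,41,0,0,-1.156,1]

```text
clock: 2.6
eef_pos: [459.8, 2.6, 190.1]
tool_rot: [-3.14, -0.0, 2.579]
force: [-0.1, 0.1, 0.5]
width: 85.2
gripper_force: 0.0
```

```bash
python3 - <<'E'
from h import *
s=read_state();c=camera_info("wrist");im=get_image("wrist")[:,:,::-1]
cv2.imwrite("pics/w0.png",im);print(s["eef_pos"],s["tool_rot"],s["qpos"],c)
E
```

```text
[459.754   2.618 190.068] [-3.14  -0.     2.579] [ 0.378  0.484 -0.625  2.062  0.425  0.723  0.49 ] {'fx': 371.64829954431775, 'fy': 371.64829954431775, 'cx': 319.39830148439603, 'cy': 241.00505053539194, 'T': array([[  0.534,   0.805,   0.259, 394.745],
       [  0.846,  -0.508,  -0.164,  45.341],
       [ -0.   ,   0.307,  -0.952, 332.435],
       [  0.   ,   0.   ,   0.   ,   1.   ]])}
```

View pics/w0.png

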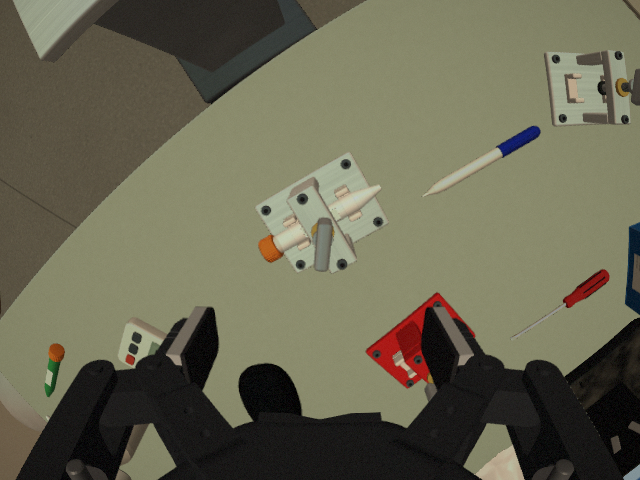

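The wrist view shows the target blade near (323,245), in line with the tool's x axis. I'll enlarge it to find the edges of its top face.

```bash
python3 - <<'E'
from h import *
im=cv2.imread("pics/w0.png")[205:285,270:370]
cv2.imwrite("pics/w0c.png",cv2.resize(im,(700,560),interpolation=cv2.INTER_CUBIC))
E
```

```text
(no output)
```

View pics/w0c.png

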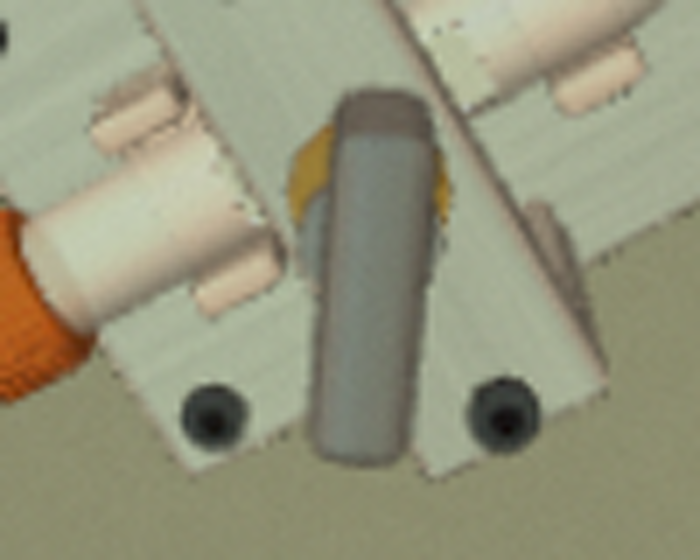

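The blade's top face runs from (383,133) to (360,463) in the crop. In full pixels that is (324.7,224) to (321.4,271.1).

```bash
cat >> h.py <<'E'
T0=np.array([[.534,.805,.259,394.745],[.846,-.508,-.164,45.341],[0,.307,-.952,332.435],[0,0,0,1]])
def fish(c,T,u,v,z):
    p=np.array([u-c["cx"],v-c["cy"]]);r=np.linalg.norm(p);t=r/c["fx"]
    d=T[:3,:3]@np.array([*(np.sin(t)*p/r),np.cos(t)]);o=T[:3,3]
    return o+d*(z-o[2])/d[2]
E
python3 - <<'E'
from h import *
c=camera_info("wrist")
a,b=[fish(c,c["T"],270+u/7,205+v/7,101.5) for u,v in [(383,133),(360,463)]]
d=b-a;print(a,b,(a+b)/2,np.linalg.norm(d),np.arctan2(d[1],d[0]))
# bush at z 64
a,b=[fish(c,c["T"],270+u/7,205+v/7,64) for u,v in [(292,185),(450,185)]]; print((a+b)/2)
E
```

```text
[449.871  14.103 101.5  ] [476.479  -5.168 101.5  ] [463.175   4.467 101.5  ] 32.85347718606139 -0.6268285680862528
[463.031   4.932  64.   ]
```

Request:
play_rows:
  deltas: [-1.5,2.6,30,0,0,0.065,1,-1.5,2.6,60,0,0,0.065,1,-1.5,2.6,90,0,0,0.065,1,-1.5,2.6,116,0,0,0.065,1,-1.5,2.6,116,0,0,0.065,1,-1.5,2.6,116,0,0,0.065,0.5,-1.5,2.6,116,0,0,0.065,0,-1.5,2.6,116,0,0,0.065,0,-1.5,2.6,116,0,0,0.065,0,-1.5,2.6,116,0,0,0.065,0]

```text
clock: 3.9
eef_pos: [462.3, 3.7, 74.9]
tool_rot: [-3.14, 0.001, 2.514]
force: [-2.9, -1.9, 7.7]
width: 9.9
gripper_force: 58.7
```

```bash
python3 - <<'E'
from h import *
s=read_state();print({k:s[k] for k in ["clock","eef_pos","tool_rot","force","torque","width","gripper_force","qpos"]})
cv2.imwrite("pics/w1.png",get_image("wrist")[140:440,170:470,::-1])
E
```

```text
{'clock': 3.9, 'eef_pos': array([462.333,   3.67 ,  74.946]), 'tool_rot': array([-3.14 ,  0.001,  2.514]), 'force': array([-2.898, -1.885,  7.691]), 'torque': array([-0.517,  0.42 ,  0.006]), 'width': 9.94377573716417, 'gripper_force': 58.65796744823456, 'qpos': array([ 0.211,  0.668, -0.411,  2.153,  0.627,  0.439,  0.243])}
```

View pics/w1.png

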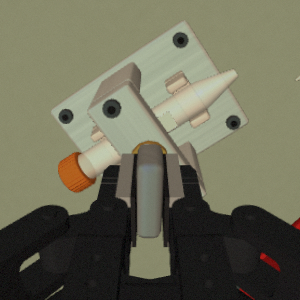

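The pads hold the blade (9.9 mm, 59 N). I'll turn clockwise 1.6 rad, which is short of the earliest possible stop.

Request:
play_rows:
  deltas: [0,0,0,0,0,0.16,0,0,0,0,0,0,0.32,0,0,0,0,0,0,0.48,0,0,0,0,0,0,0.64,0,0,0,0,0,0,0.8,0,0,0,0,0,0,0.96,0,0,0,0,0,0,1.12,0,0,0,0,0,0,1.28,0,0,0,0,0,0,1.44,0,0,0,0,0,0,1.6,0]

```text
clock: 5.2
eef_pos: [462.1, 3.6, 75.0]
tool_rot: [3.142, 0.001, 0.909]
force: [-2.5, -4.2, 6.6]
width: 10.0
gripper_force: 58.7
```

```bash
cat > st.py <<'E'
from h import *
s=read_state();print({k:s[k] for k in ["clock","eef_pos","tool_rot","force","torque","width","qpos"]})
E
python3 st.py
```

```text
{'clock': 5.2, 'eef_pos': array([462.133,   3.648,  74.954]), 'tool_rot': array([3.142, 0.001, 0.909]), 'force': array([-2.545, -4.163,  6.598]), 'torque': array([-0.689,  0.518,  0.072]), 'width': 9.956018099269887, 'qpos': array([-0.057,  0.639, -0.018,  2.16 ,  0.035,  0.343, -0.767])}
```

Request:
play_rows:
  deltas: [0,0,0,0,0,0.1,0,0,0,0,0,0,0.2,0,0,0,0,0,0,0.27,0,0,0,0,0,0,0.34,0,0,0,0,0,0,0.4,0]

```text
clock: 5.82
eef_pos: [462.1, 3.7, 75.0]
tool_rot: [3.141, 0.001, 0.512]
force: [-2.2, -3.5, 7.6]
width: 10.1
gripper_force: 58.7
```

```bash
python3 st.py
```

```text
{'clock': 5.825, 'eef_pos': array([462.094,   3.698,  74.959]), 'tool_rot': array([3.141, 0.001, 0.512]), 'force': array([-2.224, -3.537,  7.59 ]), 'torque': array([-0.701,  0.552,  0.038]), 'width': 10.10636048389466, 'qpos': array([-0.119,  0.641,  0.072,  2.162, -0.126,  0.343, -1.001])}
```

Not bottomed yet, so I'll go on in 0.2 rad steps.

Request:
play_rows:
  deltas: [0,0,0,0,0,0.07,0,0,0,0,0,0,0.14,0,0,0,0,0,0,0.2,0]

```text
clock: 6.2
eef_pos: [462.6, 3.9, 75.1]
tool_rot: [3.14, 0.0, 0.319]
force: [0.5, -3.7, 0.7]
width: 10.1
gripper_force: 101.9
```

```bash
python3 st.py
```

```text
{'clock': 6.2, 'eef_pos': array([462.56 ,   3.857,  75.062]), 'tool_rot': array([3.14 , 0.   , 0.319]), 'force': array([ 0.545, -3.712,  0.683]), 'torque': array([-1.098,  0.501,  1.348]), 'width': 10.052880854159287, 'qpos': array([-0.15 ,  0.644,  0.117,  2.163, -0.205,  0.345, -1.116])}
```

The torque rose to 1.35 N m, so the screw is on its stop. I'll hold briefly, then back off a little to find the yaw at which the torque goes.

Request:
play_rows:
  deltas: [0,0,0,0,0,0.0,0,0,0,0,0,0,0,0,0,0,0,0,0,-0.05,0]

```text
clock: 6.58
eef_pos: [462.5, 3.9, 74.9]
tool_rot: [3.14, 0.0, 0.369]
force: [-1.8, -2.7, 9.6]
width: 10.0
gripper_force: 77.5
```

```bash
python3 st.py
```

```text
{'clock': 6.575, 'eef_pos': array([462.489,   3.855,  74.892]), 'tool_rot': array([3.14 , 0.   , 0.369]), 'force': array([-1.832, -2.701,  9.602]), 'torque': array([-0.493,  0.233,  0.423]), 'width': 10.031972726515468, 'qpos': array([-0.142,  0.643,  0.105,  2.163, -0.185,  0.344, -1.086])}
```

Extrapolating, the stop is at yaw ≈ 0.395. The target is therefore 1.965, which is 1.6 rad anticlockwise from here.

Request:
play_rows:
  deltas: [0,0,0,0,0,-0.17,0,0,0,0,0,0,-0.35,0,0,0,0,0,0,-0.53,0,0,0,0,0,0,-0.71,0,0,0,0,0,0,-0.89,0,0,0,0,0,0,-1.07,0,0,0,0,0,0,-1.25,0,0,0,0,0,0,-1.42,0,0,0,0,0,0,-1.53,0,0,0,0,0,0,-1.6,0]

```text
clock: 7.82
eef_pos: [461.9, 4.2, 74.9]
tool_rot: [-3.14, 0.001, 1.967]
force: [-3.2, -0.7, 7.5]
width: 9.9
gripper_force: 61.5
```

Request:
play_rows:
  deltas: [0,0,0,0,0,0,0,0,0,0,0,0,0,0.5,0,0,0,0,0,0,1,0,0,0,0,0,0,1,0,0,0,0,0,0,1,0,0,0,0,0,0,1]

```text
clock: 8.57
eef_pos: [462.7, 4.8, 74.3]
tool_rot: [-3.142, -0.0, 1.965]
force: [0.3, 0.2, 0.2]
width: 85.3
gripper_force: 0.0
```

Request:
play_rows:
  deltas: [0,0,-25,0,0,0,1,0,0,-50,0,0,0,1,0,0,-85,0,0,0,1,0,0,-115,0,0,0,1,0,0,-115,0,0,0,1,0,0,-115,0,0,0,1]

```text
clock: 9.32
eef_pos: [462.2, 4.5, 188.8]
tool_rot: [-3.141, -0.0, 1.965]
force: [-1.2, 0.1, -0.6]
width: 85.6
gripper_force: 0.0
```

```bash
python3 st.py; python3 - <<'E'
from h import *
c=camera_info("wrist");print(c["T"])
im=get_image("wrist")[:,:,::-1];cv2.imwrite("pics/w2f.png",im)
cv2.imwrite("pics/w2.png",cv2.resize(im[180:300,240:400],(800,600),interpolation=cv2.INTER_CUBIC))
E
```

```text
{'clock': 9.325, 'eef_pos': array([462.212,   4.508, 188.8  ]), 'tool_rot': array([-3.141, -0.   ,  1.965]), 'force': array([-1.178,  0.085, -0.581]), 'torque': array([-0.048,  0.028, -0.005]), 'width': 85.63969397778537, 'qpos': array([ 0.243,  0.457, -0.436,  2.061,  0.299,  0.684,  0.006])}
[[  0.923   0.365   0.118 433.449]
 [  0.384  -0.879  -0.283  77.729]
 [  0.      0.306  -0.952 331.142]
 [  0.      0.      0.      1.   ]]
```

View pics/w2.png

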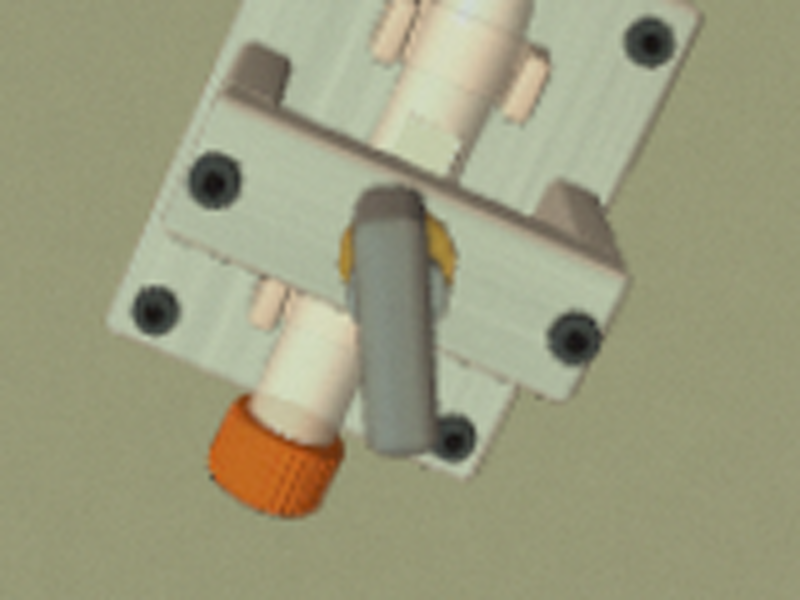

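The blade now runs from (390,222) to (402,452) in the crop, at yaw ≈ 2.0. The tube is still in its saddles and the gripper is clear. The turn to the stop came to about 2.12 rad, which lies inside the stated 1.9 to 2.9, so I'm handing in.

```bash
python3 -c "
from cell import *
print(finish_job())"
```

```text
the job is handed in; nothing more can be done
None
```

I turned the tube clamp's thumbscrew clockwise about 2.12 rad until it bottomed, backed it off about 1.57 rad and let go; the tube was still in its saddles, the spare clamp was not touched, and I handed the job in (no verdict was returned).

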